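Touch off the dry block and seat the reference probe

ROBOT

A 7-joint arm with a two-finger parallel gripper is mounted at the origin on the work surface. World frame = base frame: x ahead of the robot, y to its left, z up, the work surface at z = 0. Lengths are in m, angles in rad, forces in N, time in s.
With the tool pointing down it reaches from about 0.425 to 0.925 m from the base axis. Payload 6.8 kg.
Tool frame: the origin (TCP) lies on the centre line of the jaws, within the pads' length; the fingertips stand 17 mm ahead of it and the grasp point (between the pads) lies 2 mm behind it; z points along the fingers, x is the direction in which the jaws open and shut, and the axes are right-handed (so a half turn about z gives the same grasp; the last joint's range is limited). The gripper opens to 85 mm and grips with 20 to 120 N. Pads are 22 mm wide; open, the fingers measure 114 mm over their backs; the gripper's body (76 mm by 85 mm) begins 54 mm behind the grasp point. The pads swing forward as they close: fully open they stand 13 mm farther back than shut.
Start: joints at [-1.277, 0.477, 0.022, 1.555, -0.011, 1.109, -0.083], TCP at [0.264, 0.621, 0.248] pointing down, gripper open.
Joint ranges: [-2.96, 2.96], [-0.34, 2.1], [-1.41, 1.46], [0.24, 2.44], [-1.37, 4.51], [0.17, 1.92], [-2.96, 2.96]. Speed limits (rad/s): [2.39, 2.39, 3.14, 3.14, 3.14, 3.14, 3.14].

INTERFACE

Orientations are given as a rotation vector (axis times angle).
In Python, from bench import r gives the robot as it stands.
- The arm moves only by the tool arm_command, never from a script. Its argument "increments" is a list of rows, each a list of 3 entries, a list of its own where there are three numbers: the shift along the world's x, y, z in m, then the turn, a rotation vector about the world's x, y, z in rad, then the opening in per cent of the stroke, from 0 (shut) to 100 (fully open). A call has 1 to 10 rows; each row is the pose to reach, as a shift and turn from the pose commanded when the call began; what a row does not reach only later rows make up. A row lasts 1/10 s, in which the tool goes at most 50 mm and 8.59 degrees, less where a joint would pass 70% of its speed; a pose out of reach is approached as far as the arm can. A call with a gripper value outside its range is refused whole. The fingers move at their own pace and stop on an object; "newtons" is the grip in N (left out, the last holds). Time passes only in rows, so rows that repeat a pose let the fingers close. It gives the time, the measured TCP pose, the force and the opening at its end, in the units of the state.
- r.get_obs(): the state, without advancing time (a new reading comes with each control period).
- r.grab_frame(name): name is "scene" or "top" or "wrist"; returns the picture (400x640x3 uint8, blue, green, red); there is no depth.
- r.camera_model(name): a dict with "camera_matrix" (3x3 intrinsics, pixels), "camera_from_world" (4x4, takes a point from world to camera coordinates). Camera axes: x right, y down, z forward; pixel columns grow to the right and rows downward; lengths in m; the calibration is good to about 2 mm. The wrist camera is an equidistant fisheye: a pixel r from the principal point sees the ray r / f radians off the axis. A picture is of the moment at which its call begins: read the wrist's pose just before it. camera_model takes no time and is no camera call; for the wrist camera it gives the pose at the moment of the call.
- r.hand_in(): hands the job in, once; it reports no verdict.
The state is a dict: "clock": time; "joints": joint angles; "qvel": joint speeds; "tau": joint torques, N m; "tcp_pos": TCP position; "orientation": TCP orientation; "contact_force": force on the tool from outside, world axes, zero at the start; "moment": the same for the moment, N m; "grip_width": finger opening in m.
Only numpy, scipy, OpenCV 4.12 (cv2) and the standard library are available. Lean on these libraries where they do the work, as an engineer would, in place of code of your own. Each camera call takes 0.05 s, during which the arm holds its last target. There are 200 camera calls.

TASK

Take the reference probe out of its stand and, holding it upright, use its rod to touch off the clamped aluminium block: press lightly and briefly on the red pad, then the yellow, then the green, never pushing a pad near its stop. With the block so located, lower the probe gently, without forcing it, fully home into the block's one open well and let go; touch the block and its plate only with the probe, and leave everything else where it stands.

Things in the scene. Friction and masses are not known exactly. Their poses are not given: they have to be found in the camera images.
- fixture: black square fixture plate, 220 x 220 x 12 mm, fixed to the table; origin at the centre of its underside, z up, x away from the robot, y to the left (at yaw 0). An aluminium dry block, 110 (x) x 130 (y) x 55 mm, is clamped fast on it; its top is 67 mm above the table
- block_nominal (a point): point of the plate, 12 mm above the table at its middle, where the block's middle should be. The real block is up to 7 mm off it in the plate's x and in its y, and turned up to 0.08 rad about its own middle; this is not reported. 'Block frame' below: origin at the block's real middle, axes as the plate's but for that turn
- well_nominal (a point): point of the plate, 67 mm above the table, where the well's mouth would be if the block stood true. The real well is at x +22, y -28 mm in the block frame: the only open one, round, 17 mm wide, 1 mm chamfer, 45 mm deep, its floor 22 mm above the table. A painted orange square frames it; all other wells have blue plugs
- pad_red (a joint): sprung red touch pad on the block, on its front (-x, robot's) side at the left end: free face at x -69 mm, middle y +42 mm in the block frame, pushed in along +x; face 22 x 22 mm, its middle 40 mm above the table. Value: how far it is pushed in (m), 0 free, hard stop 0.008. Spring 1.2 N per mm from zero: 2 to 5 N is a good light touch, 6.5 mm too far
- pad_yellow (a joint): sprung yellow touch pad on the block, on its front (-x, robot's) side at the right end: free face at x -69 mm, middle y -42 mm in the block frame, pushed in along +x; face 22 x 22 mm, its middle 40 mm above the table. Value: how far it is pushed in (m), 0 free, hard stop 0.008. Spring 1.2 N per mm from zero: 2 to 5 N is a good light touch, 6.5 mm too far
- pad_green (a joint): sprung green touch pad on the block, on its left (+y) side: free face at y +79 mm, middle x -10 mm in the block frame, pushed in along -y; face 22 x 22 mm, its middle 40 mm above the table. Value: how far it is pushed in (m), 0 free, hard stop 0.008. Spring 1.2 N per mm from zero: 2 to 5 N is a good light touch, 6.5 mm too far
- probe_grip (a point): reference probe, 0.15 kg: a round steel rod, 14 mm diameter, 80 mm long, hanging below a square orange handle 24 x 24 x 44 mm; stands loosely upright in a blue stand 60 x 60 x 50 mm (hole 40 mm deep, 17 mm wide). This point is the middle of the handle, x and y square to its sides, z up the probe; 112 mm above the table at the start
- probe_tip (a point): the middle of the flat lower end of the same probe's rod (1.5 mm chamfer), 102 mm straight below the handle's middle
- jar: bystander: white jar, 60 mm wide, 75 mm tall; origin at the centre of its underside
- brown_bottle: bystander: amber bottle with yellow cap, 60 mm wide, 110 mm tall; origin under its centre
- wash_bottle: bystander: white bottle with red cap, 66 mm wide, 150 mm tall; origin under its centre
- tube_rack: bystander: blue rack with glass tubes, 100 x 220 x about 106 mm; origin under its centre
- cap_tray: bystander: white tray of caps, 120 x 160 x 42 mm; origin under its centre
- slide_box: bystander: white box of slides, 90 x 130 x 50 mm; origin under its centre
- marker: bystander: marker pen lying, 135 mm long, 12 mm thick; origin under its middle

How it is judged:
By the outcome, as a careful person would: the job done as asked, in the order asked, and still so for the second after the job is handed in, with the robot touching nothing.
It also fails if it takes over 66 s, if anything falls off the work surface, if the arm or the gripper's body presses on something with over 40 N, if the wrist force passes 120 N, or if a joint passes its speed limit or range.

## Working session

There is one attempt and no reset: what is moved stays moved. The work goes in short steps, Python scripts to look and compute and a tool call to move; the robot and the scene stay as the last step left them, time stands still between calls to the robot, and variables do not carry over. Pictures are saved under pics/ and viewed, about 8 in all and at most 12, crops included, and the job is handed in when it is done.

Besides the shell and the picture viewer there is one more tool, called after "Call:" in YAML: its name, and indented under it one key for each argument. arm_command: Moves the arm, as the interface text tells. Its arguments: {"type":"object","properties":{"increments":{"type":"array","items":{"type":"array"}},"newtons":{"type":"number"}},"required":["increments"]}

```bash
ls; mkdir -p pics; python3 - <<'E'
from bench import r
import cv2,numpy as np
o=r.get_obs(); print({k:np.round(v,3) for k,v in o.items()})
for n in ("scene","top"):
    cv2.imwrite(f"pics/{n}0.png",r.grab_frame(n)); m=r.camera_model(n); print(n,np.round(m["camera_matrix"],1).tolist(),np.round(m["camera_from_world"],3).tolist())
E
```

```text
pics
{'clock': np.float64(0.0), 'joints': array([-1.277,  0.478,  0.022,  1.556, -0.012,  1.109, -0.083]), 'qvel': array([ 0.001, -0.001, -0.001, -0.   , -0.001,  0.   ,  0.001]), 'tau': array([-0.0000e+00, -5.9645e+01,  1.6080e+00, -2.8118e+01,  1.2000e-02,
        1.0000e-02,  0.0000e+00]), 'tcp_pos': array([0.264, 0.621, 0.247]), 'orientation': array([ 2.619e+00,  1.733e+00, -2.000e-03]), 'contact_force': array([ 0.588,  0.766, -0.169]), 'moment': array([-0.01 , -0.015, -0.031]), 'grip_width': np.float64(0.085)}
scene [[495.6, 0.0, 328.0], [0.0, 495.6, 202.1], [0.0, 0.0, 1.0]] [[-0.675, 0.738, -0.008, 0.426], [0.627, 0.568, -0.533, -0.333], [-0.389, -0.364, -0.846, 1.643], [0.0, 0.0, 0.0, 1.0]]
top [[515.0, 0.0, 322.2], [0.0, 515.0, 197.5], [0.0, 0.0, 1.0]] [[0.026, -1.0, -0.001, 0.0], [-0.977, -0.025, -0.212, 0.621], [0.212, 0.007, -0.977, 1.697], [0.0, 0.0, 0.0, 1.0]]
```

View pics/top0.png

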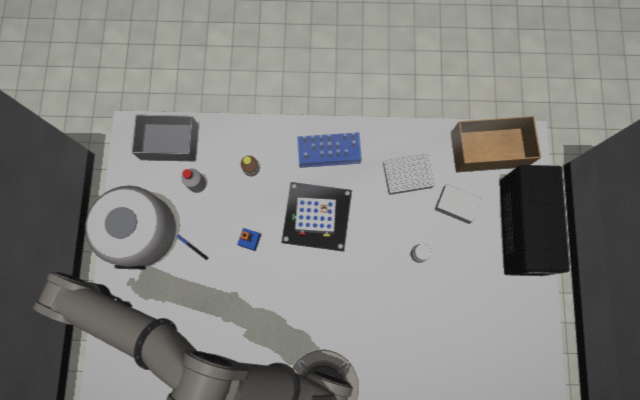

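View pics/scene0.png

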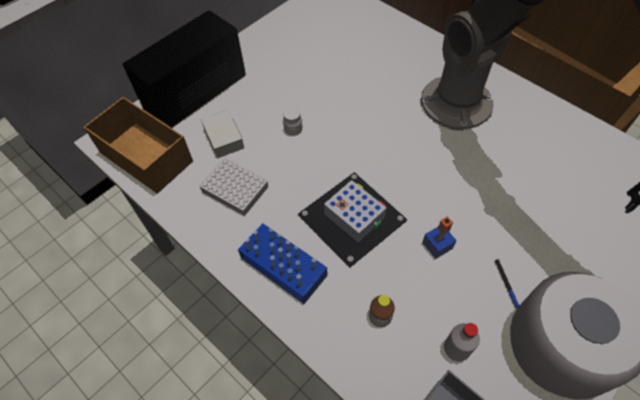

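The top view shows the probe stand at about (249,238), the plate centred near (316,217) and the block on it. The marker is at (192,247) and the brown bottle at (249,164). The scene view shows the handle at (445,226). Next I'll measure these.

```bash
cat > h.py <<'E'
import cv2,numpy as np
def ray(m,uv,fish=False):
    K=np.array(m["camera_matrix"]);T=np.array(m["camera_from_world"])
    x=(uv[0]-K[0,2])/K[0,0];y=(uv[1]-K[1,2])/K[1,1]
    if fish:
        t=np.hypot(x,y);s=np.sin(t)/t if t>1e-9 else 1;d=np.array([x*s,y*s,np.cos(t)])
    else: d=np.array([x,y,1.])
    R=T[:3,:3];return -R.T@T[:3,3],R.T@d
def onz(m,uv,z,fish=False):
    c,d=ray(m,uv,fish);return (c+d*(z-c[2])/d[2])
def cross(rs):
    A=np.zeros((3,3));b=np.zeros(3)
    for c,d in rs:
        d=d/np.linalg.norm(d);P=np.eye(3)-np.outer(d,d);A+=P;b+=P@c
    return np.linalg.solve(A,b)
def mask(img,lo,hi): return cv2.inRange(cv2.cvtColor(img,cv2.COLOR_BGR2HSV),np.array(lo),np.array(hi))
def blobs(mk,amin=10):
    n,l,s,c=cv2.connectedComponentsWithStats(mk)
    return [(s[i,4],c[i].round(1).tolist(),s[i,:4].tolist()) for i in range(1,n) if s[i,4]>=amin]
E
python3 - <<'E'
from h import *
from bench import r
ims={n:cv2.imread(f"pics/{n}0.png") for n in("top","scene")};M={n:r.camera_model(n) for n in ims}
t=ims["top"]; sub=np.zeros(t.shape[:2],np.uint8); sub[175:260,275:360]=255
k=cv2.bitwise_and(cv2.inRange(t,(0,0,0),(60,60,60)),sub)
pts=cv2.findNonZero(k); box=cv2.boxPoints(cv2.minAreaRect(cv2.convexHull(pts)))
w=np.array([onz(M["top"],p,0.012) for p in box]);print("plate",box.tolist(),w.round(3).tolist(),w.mean(0).round(4),[round(float(np.arctan2(*(w[(i+1)%4]-w[i])[1::-1])),3) for i in range(4)])
for n in ims:
    print(n,"orange",[b for b in blobs(mask(ims[n],(3,120,80),(18,255,255)),5)])
    print(n,"blue",[b for b in blobs(mask(ims[n],(105,120,60),(130,255,255)),100)])
rs=[]
def big(n,u0,u1,v0,v1,s=8):
    return cv2.resize(ims[n][v0:v1,u0:u1],None,fx=s,fy=s,interpolation=cv2.INTER_CUBIC)
a=big("top",230,270,215,260);b=big("scene",420,465,210,260)
h=400;cv2.imwrite("pics/c1.png",np.hstack([cv2.resize(a,(356,h)),cv2.resize(b,(360,h))]))
E
```

```text
plate [[281.8427734375, 242.1790313720703], [289.7816162109375, 182.63755798339844], [350.76416015625, 190.76856994628906], [342.8253173828125, 250.31004333496094]] [[0.471, 0.153, 0.012], [0.684, 0.134, 0.012], [0.66, -0.084, 0.012], [0.448, -0.059, 0.012]] [0.5659 0.0359 0.012 ] [-0.09, -1.681, 3.027, 1.464]
top orange [(np.int32(43), [244.8, 235.5], [241, 232, 8, 8])]
top blue [(np.int32(941), [329.1, 150.2], [299, 134, 61, 29]), (np.int32(222), [249.8, 240.1], [238, 229, 22, 21])]
scene orange [(np.int32(70), [525.2, 39.3], [512, 31, 31, 18]), (np.int32(482), [629.1, 81.3], [613, 62, 27, 34]), (np.int32(1573), [136.3, 144.7], [84, 97, 99, 73]), (np.int32(73), [156.4, 119.2], [140, 109, 33, 22]), (np.int32(19), [621.2, 124.2], [618, 122, 8, 6]), (np.int32(65), [446.1, 222.1], [441, 217, 11, 11]), (np.int32(162), [383.8, 310.5], [374, 301, 20, 16])]
scene blue [(np.int32(2858), [281.8, 262.2], [239, 224, 88, 77]), (np.int32(341), [439.7, 239.4], [426, 228, 30, 23])]
```

View pics/c1.png

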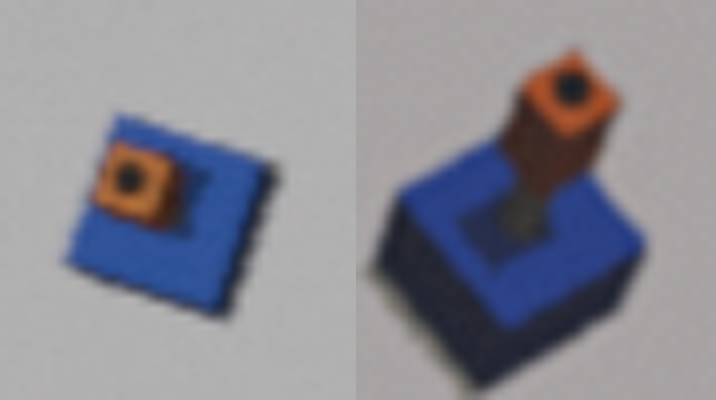

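```bash
python3 - <<'E'
from h import *
from bench import r
M={n:r.camera_model(n) for n in("top","scene")}
print("cross",cross([ray(M["top"],(244.4,235.2)),ray(M["scene"],(447,221))]).round(4),onz(M["top"],(244.4,235.2),.134).round(4),onz(M["scene"],(447,221),.134).round(4))
f=lambda p:(p[0]/8.9+230,p[1]/8.89+215); g=lambda p:((p[0]-356)/8+420,p[1]/8+210)
for nm,F,z,L in (("top",f,.05,[(118,118),(275,175),(225,315),(68,262)]),("top",f,.134,[(115,143),(178,160),(160,225),(97,205)]),("scene",g,.134,[(575,55),(620,100),(568,135),(522,92)]),("scene",g,.05,[(643,240),(510,328),(400,192)])):
    w=np.array([onz(M[nm],F(p),z) for p in L]);d=np.diff(np.vstack([w,w[:1]]),axis=0)
    print(nm,w.mean(0).round(4),[(round(float(np.linalg.norm(e)),3),round(float(np.arctan2(e[1],e[0])%(np.pi/2)),3)) for e in d])
o=r.get_obs();R=cv2.Rodrigues(o["orientation"])[0];print(R.round(3))
E
```

```text
cross [0.4757 0.266  0.1286] [0.4751 0.2649 0.134 ] [0.4788 0.2674 0.134 ]
top [0.4727 0.2607 0.05  ] [(0.065, 1.249), (0.057, 1.279), (0.064, 1.273), (0.058, 1.295)]
top [0.4739 0.2614 0.134 ] [(0.024, 1.333), (0.025, 1.357), (0.024, 1.29), (0.024, 1.347)]
scene [0.4812 0.2688 0.134 ] [(0.02, 1.371), (0.022, 1.351), (0.02, 1.417), (0.023, 1.372)]
scene [0.4917 0.2745 0.05  ] [(0.058, 1.334), (0.059, 1.285), (0.081, 0.511)]
[[ 0.391  0.92  -0.001]
 [ 0.92  -0.391 -0.002]
 [-0.002  0.    -1.   ]]
```

Call:
arm_command:
  increments:
    - [[0.025, -0.04, 0], [0, 0, 0.03], 70]
    - [[0.05, -0.085, 0], [0, 0, 0.08], 70]
    - [[0.08, -0.13, 0], [0, 0, 0.15], 70]
    - [[0.105, -0.175, 0], [0, 0, 0.15], 70]
    - [[0.13, -0.22, 0], [0, 0, 0.15], 70]
    - [[0.155, -0.265, 0], [0, 0, 0.15], 70]
    - [[0.18, -0.31, 0], [0, 0, 0.15], 70]
    - [[0.2, -0.34, 0], [0, 0, 0.15], 70]
    - [[0.21, -0.357, 0], [0, 0, 0.15], 70]
    - [[0.21, -0.357, 0], [0, 0, 0.15], 70]

```text
clock: 1.1
tcp_pos: [0.4758, 0.2601, 0.2481]
orientation: [2.488, 1.915, -0.001]
contact_force: [-0.6, 0.1, -0.1]
grip_width: 0.0598
```

```bash
python3 - <<'E'
from h import *
from bench import r
m=r.camera_model("wrist");o=r.get_obs();im=r.grab_frame("wrist");cv2.imwrite("pics/w1.png",im);np.save("w1.npy",m,allow_pickle=True)
print(o["clock"],o["tcp_pos"],o["orientation"],o["contact_force"],m)
print(blobs(mask(im,(3,120,80),(18,255,255)),50))
E
```

```text
1.1 [0.47581678 0.26006862 0.24814521] [ 2.48830681e+00  1.91542378e+00 -1.14463477e-03] [-0.60593451  0.14711861 -0.06500994] {'camera_matrix': array([[309.70691629,   0.        , 317.6877228 ],
       [  0.        , 309.70691629, 197.94407935],
       [  0.        ,   0.        ,   1.        ]]), 'camera_from_world': array([[ 2.57878110e-01,  9.66177113e-01, -8.16345123e-04,
        -3.73733711e-01],
       [ 9.21865488e-01, -2.45797967e-01,  2.99578673e-01,
        -4.14904682e-01],
       [ 2.89245401e-01, -7.80073423e-02, -9.54071251e-01,
         2.61237458e-01],
       [ 0.00000000e+00,  0.00000000e+00,  0.00000000e+00,
         1.00000000e+00]])}
[(np.int32(588), [325.9, 197.8], [312, 182, 29, 31]), (np.int32(162), [23.7, 385.9], [0, 381, 52, 19])]
```

View pics/w1.png

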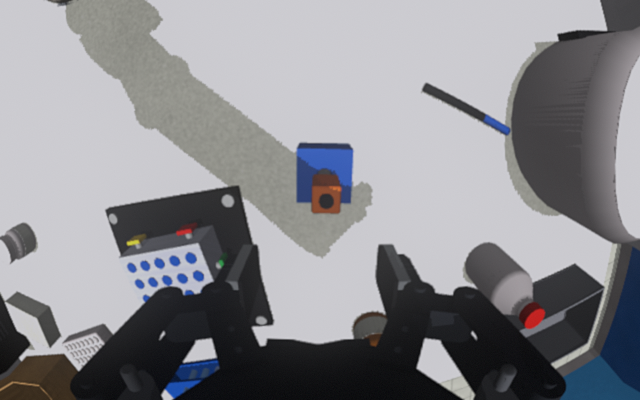

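The wrist view shows the handle top with its dot at (326,201), square to the jaws. It also shows plate bolts at (112,219), (228,201) and (261,320), plus the red, yellow and green pads.

```bash
python3 - <<'E'
from h import *
m=np.load("w1.npy",allow_pickle=True).item();im=cv2.imread("pics/w1.png")
print("handle",onz(m,(326,201),.134,1).round(4))
mk=mask(im,(3,120,60),(18,255,255));mk[:,:300]=0;mk[:,360:]=0
ys,xs=np.where(mk[205:212]>0)
print("rows",[(v,np.where(mk[v])[0][[0,-1]].tolist()) for v in range(184,215,3) if mk[v].any()])
c=[onz(m,p,.134,1) for p in((312,188),(340,188),(340,213),(313,213))];print([x.round(4).tolist() for x in c])
b=[onz(m,p,.014,1) for p in((112,219),(228,201),(261,320))];print("bolts",[x.round(4).tolist() for x in b],[(np.linalg.norm(b[i+1]-b[i]).round(3),np.arctan2(*(b[i+1]-b[i])[1::-1]).round(3)) for i in(0,1)], ((b[0]+b[2])/2).round(4))
E
```

```text
handle [0.4801 0.2658 0.134 ]
rows [(184, [338, 338]), (187, [313, 340]), (190, [313, 340]), (193, [313, 339]), (196, [313, 339]), (199, [312, 339]), (202, [312, 339]), (205, [312, 339]), (208, [312, 339]), (211, [313, 338])]
[[0.4666, 0.2577, 0.134], [0.4724, 0.2794, 0.134], [0.4931, 0.2743, 0.134], [0.4874, 0.2529, 0.134]]
bolts [[0.4655, -0.0512, 0.014], [0.4871, 0.1403, 0.014], [0.6753, 0.1188, 0.014]] [(np.float64(0.193), np.float64(1.459)), (np.float64(0.189), np.float64(-0.114))] [0.5704 0.0338 0.014 ]
```

Call:
arm_command:
  increments:
    - [[0.005, 0.003, -0.02], [0, 0, 0], 70]
    - [[0.005, 0.003, -0.05], [0, 0, 0], 70]
    - [[0.005, 0.003, -0.08], [0, 0, 0], 70]
    - [[0.005, 0.003, -0.105], [0, 0, 0], 70]
    - [[0.005, 0.003, -0.12], [0, 0, 0], 70]
    - [[0.005, 0.003, -0.132], [0, 0, 0], 70]
    - [[0.005, 0.003, -0.132], [0, 0, 0], 70]
    - [[0.005, 0.003, -0.132], [0, 0, 0], 70]

```text
clock: 1.95
tcp_pos: [0.4789, 0.2681, 0.1166]
orientation: [-2.482, -1.926, -0.001]
contact_force: [0.3, -1.0, 0.6]
grip_width: 0.0599
```

```bash
python3 - <<'E'
from h import *
from bench import r
m=r.camera_model("wrist");im=r.grab_frame("wrist");o=r.get_obs();cv2.imwrite("pics/w2.png",im[150:400,200:440]);np.save("w2.npy",m,allow_pickle=True)
print(o["tcp_pos"],o["orientation"],o["contact_force"])
E
```

```text
[0.47926514 0.26807913 0.11707171] [-2.48203097e+00 -1.92561379e+00 -2.12169511e-03] [-0.08967571 -0.15103509 -0.92419505]
```

View pics/w2.png

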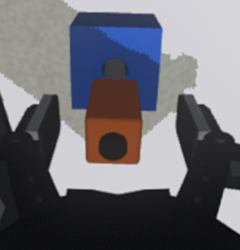

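```bash
python3 - <<'E'
from h import *
m=np.load("w2.npy",allow_pickle=True).item()
print(onz(m,(312.5,296),.134,1).round(4))
E
```

```text
[0.4802 0.2655 0.134 ]
```

The handle dot is at (312,296) in the full frame, midway between the fingers to about 2.5 mm. I'll centre on it and grip.

Call:
arm_command:
  increments:
    - [[0.001, -0.0025, 0], [0, 0, 0], 70]
    - [[0.001, -0.0025, 0], [0, 0, 0], 70]
    - [[0.001, -0.0025, 0], [0, 0, 0], 0]
    - [[0.001, -0.0025, 0], [0, 0, 0], 0]
    - [[0.001, -0.0025, 0], [0, 0, 0], 0]
    - [[0.001, -0.0025, 0], [0, 0, 0], 0]
    - [[0.001, -0.0025, 0], [0, 0, 0], 0]
    - [[0.001, -0.0025, 0], [0, 0, 0], 0]
  newtons: 90

```text
clock: 2.8
tcp_pos: [0.4803, 0.2651, 0.1167]
orientation: [-2.483, -1.925, -0.002]
contact_force: [-0.5, -0.4, 5.0]
grip_width: 0.0228
```

```bash
python3 - <<'E'
from bench import r
o=r.get_obs();print(o["tcp_pos"],o["orientation"],o["contact_force"],o["grip_width"])
E
```

```text
[0.48034392 0.26507527 0.11671894] [-2.48280006e+00 -1.92481202e+00 -1.63470288e-03] [-0.45351261 -0.42209116  5.0415604 ] 0.022837488508939095
```

Call:
arm_command:
  increments:
    - [[0, 0, 0.004], [0, 0, 0], 0]
    - [[0, 0, 0.012], [0, 0, 0], 0]
    - [[0, 0, 0.022], [0, 0, 0], 0]
    - [[0, 0, 0.034], [0, 0, 0], 0]
    - [[0, 0, 0.048], [0, 0, 0], 0]
    - [[0, 0, 0.065], [0, 0, 0], 0]
    - [[0, 0, 0.08], [0, 0, 0], 0]
    - [[0, 0, 0.09], [0, 0, 0], 0]
    - [[0, 0, 0.09], [0, 0, 0], 0]
    - [[0, 0, 0.09], [0, 0, 0], 0]

```text
clock: 3.8
tcp_pos: [0.4798, 0.2647, 0.2063]
orientation: [-2.483, -1.925, 0.0]
contact_force: [-0.8, 0.3, -1.9]
grip_width: 0.023
```

```bash
python3 - <<'E'
from h import *
from bench import r
m=r.camera_model("wrist");o=r.get_obs();im=r.grab_frame("wrist");s=r.grab_frame("scene");np.save("w3.npy",m,allow_pickle=True)
print(o["tcp_pos"],o["orientation"],o["contact_force"],o["grip_width"])
cv2.imwrite("pics/w3.png",np.hstack([im[100:400,0:400],cv2.resize(s[150:280,380:500],None,fx=2.3,fy=2.3)[:299].copy() if 0 else cv2.resize(s[150:280,370:500],(300,300))]))
cv2.imwrite("w3full.png",im)
E
```

```text
[0.47977893 0.26465902 0.20632163] [-2.48265150e+00 -1.92501978e+00  1.10754976e-05] [-0.76869456  0.31585177 -1.926363  ] 0.022999706185427925
```

View pics/w3.png

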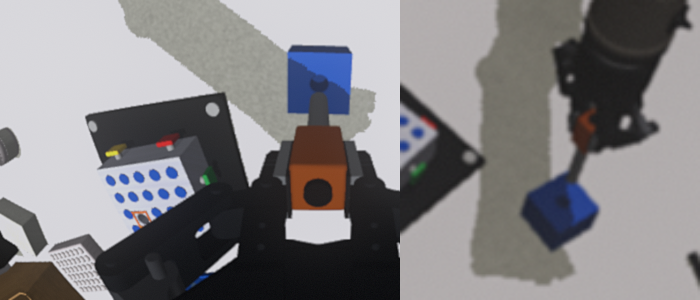

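The probe is held upright out of the stand. The pads show in the full frame at about red (165,243), yellow (113,253) and green (207,280), with the orange well frame near (141,318).

```bash
python3 - <<'E'
from h import *
m=np.load("w3.npy",allow_pickle=True).item();im=cv2.imread("w3full.png")
im2=im.copy();im2[:200]=0;im2[345:]=0;im2[:,240:]=0;im2[:,:80]=0
for n,lo,hi in(("red",(0,130,90),(5,255,255)),("red2",(172,130,90),(180,255,255)),("yel",(22,120,90),(35,255,255)),("grn",(55,100,50),(85,255,255)),("or",(4,90,90),(18,255,255))):
    for b in blobs(mask(im2,lo,hi),6): print(n,b,onz(m,b[1],.067 if n=="or" else .045,1).round(4))
P=[]
for b in blobs(mask(im2,(100,120,60),(130,255,255)),20):
    w=onz(m,b[1],.0675,1);P.append(w);print("plug",b[0],np.round(b[1]),w.round(4))
cv2.imwrite("pics/w4.png",cv2.resize(im[185:345,80:240],None,fx=3.5,fy=3.5,interpolation=cv2.INTER_CUBIC))
b=[onz(m,p,.014,1) for p in((92,225),(212,210))];print(b,np.arctan2(*(b[1]-b[0])[1::-1]))
E
```

```text
red (np.int32(58), [164.1, 243.1], [157, 241, 16, 6]) [0.5022 0.081  0.045 ]
red2 (np.int32(14), [168.0, 240.4], [163, 239, 10, 4]) [0.5001 0.0876 0.045 ]
red2 (np.int32(6), [156.8, 244.3], [156, 242, 3, 5]) [0.5016 0.0705 0.045 ]
red2 (np.int32(6), [163.5, 245.7], [161, 245, 6, 2]) [0.505  0.0787 0.045 ]
yel (np.int32(100), [113.2, 251.0], [105, 245, 18, 12]) [ 0.4971 -0.      0.045 ]
grn (np.int32(155), [208.7, 276.5], [202, 267, 15, 19]) [0.5532 0.1184 0.045 ]
or (np.int32(70), [140.6, 316.6], [132, 311, 19, 17]) [0.582 0.01  0.067]
plug 90 [171. 272.] [0.5288 0.089  0.0675]
plug 86 [154. 275.] [0.5281 0.0652 0.0675]
plug 76 [138. 277.] [0.5272 0.041  0.0675]
plug 65 [124. 279.] [0.5264 0.017  0.0675]
plug 57 [110. 280.] [ 0.5252 -0.0067  0.0675]
plug 87 [180. 292.] [0.5542 0.088  0.0675]
plug 80 [163. 294.] [0.5534 0.0641 0.0675]
plug 68 [147. 295.] [0.5524 0.0403 0.0675]
plug 61 [133. 296.] [0.5515 0.0163 0.0675]
plug 50 [119. 298.] [ 0.5507 -0.0075  0.0675]
plug 65 [156. 312.] [0.578  0.0391 0.0675]
plug 48 [128. 314.] [ 0.5758 -0.0091  0.0675]
plug 31 [136. 328.] [ 0.5995 -0.0107  0.0675]
[array([ 0.46352456, -0.04929241,  0.014     ]), array([0.48726765, 0.13918779, 0.014     ])] 1.4454851028224025
```

View pics/w4.png

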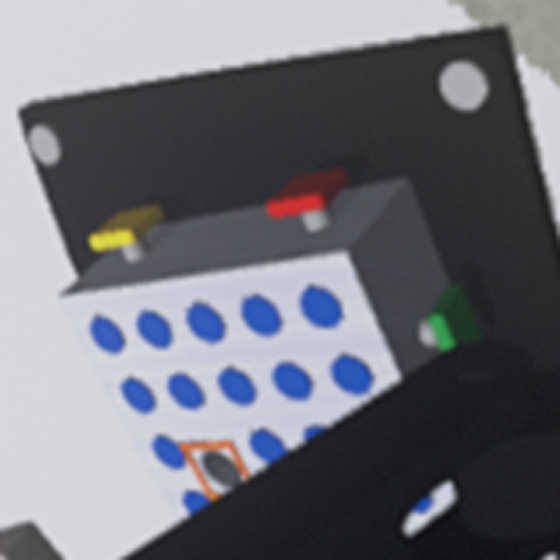

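Plug rows give a block yaw of about -0.037 and a middle of about (0.562, 0.040). From that, the red face should be near (0.495, 0.085), yellow (0.491, 0.001) and green (0.555, 0.119).

Call:
arm_command:
  increments:
    - [[-0.002, -0.03, 0], [0, 0, 0], 0]
    - [[-0.004, -0.07, 0], [0, 0, 0], 0]
    - [[-0.006, -0.11, 0], [0, 0, 0], 0]
    - [[-0.009, -0.145, -0.01], [0, 0, 0], 0]
    - [[-0.01, -0.17, -0.03], [0, 0, 0], 0]
    - [[-0.01, -0.18, -0.05], [0, 0, 0], 0]
    - [[-0.01, -0.18, -0.065], [0, 0, 0], 0]
    - [[-0.01, -0.18, -0.073], [0, 0, 0], 0]
    - [[-0.01, -0.18, -0.073], [0, 0, 0], 0]
    - [[-0.01, -0.18, -0.073], [0, 0, 0], 0]

```text
clock: 4.9
tcp_pos: [0.4702, 0.0852, 0.1335]
orientation: [-2.482, -1.926, 0.0]
contact_force: [0.9, -0.2, -1.0]
grip_width: 0.0227
```

```bash
cat > st.py <<'E'
from bench import r
import numpy as np
o=r.get_obs();print(o["clock"].round(2),o["tcp_pos"].round(5),o["orientation"].round(4),o["contact_force"].round(2),o["moment"].round(3),o["grip_width"].round(4))
E
python3 st.py; python3 - <<'E'
from h import *
from bench import r
m=r.camera_model("wrist");im=r.grab_frame("wrist");np.save("w5.npy",m,allow_pickle=True);cv2.imwrite("pics/w5.png",im)
E
```

```text
Traceback (most recent call last):
  File "st.py", line 3, in <module>
    o=r.get_obs();print(o["clock"].round(2),o["tcp_pos"].round(5),o["orientation"].round(4),o["contact_force"].round(2),o["moment"].round(3),o["grip_width"].round(4))
                        ^^^^^^^^^^^^^^^^
AttributeError: 'float' object has no attribute 'round'
```

View pics/w5.png

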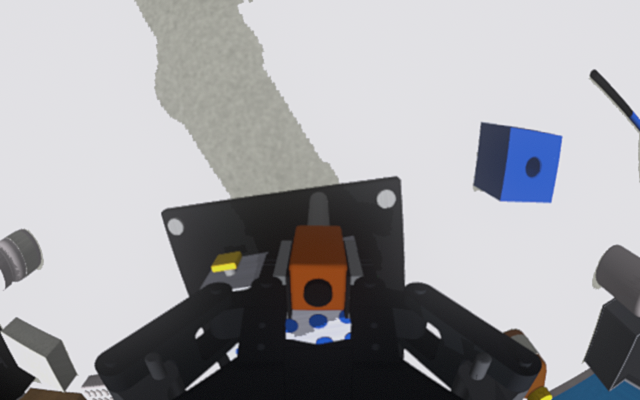

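The probe is in front of the block with red hidden behind the handle, and yellow is visible at (227,260). Now I'll approach red slowly.

Call:
arm_command:
  increments:
    - [[0.005, 0, 0], [0, 0, 0], 0]
    - [[0.01, 0, 0], [0, 0, 0], 0]
    - [[0.013, 0, 0], [0, 0, 0], 0]
    - [[0.015, 0, 0], [0, 0, 0], 0]
    - [[0.015, 0, 0], [0, 0, 0], 0]
    - [[0.015, 0, 0], [0, 0, 0], 0]

```text
clock: 5.55
tcp_pos: [0.4849, 0.0847, 0.1332]
orientation: [-2.483, -1.925, 0.0]
contact_force: [-0.6, 0.7, -1.7]
grip_width: 0.0228
```

```bash
cat > st.py <<'E'
from bench import r
import numpy as np
o=r.get_obs();print({k:np.round(o[k],4).tolist() for k in("clock","tcp_pos","orientation","contact_force","moment","grip_width")})
E
python3 st.py
```

```text
{'clock': 5.55, 'tcp_pos': [0.4849, 0.0847, 0.1332], 'orientation': [-2.4828, -1.9247, 0.0004], 'contact_force': [-0.6365, 0.6639, -1.7236], 'moment': [-0.0688, -0.007, 0.0174], 'grip_width': 0.0228}
```

Call:
arm_command:
  increments:
    - [[0.001, 0, 0], [0, 0, 0], 0]
    - [[0.002, 0, 0], [0, 0, 0], 0]
    - [[0.002, 0, 0], [0, 0, 0], 0]

```text
clock: 5.85
tcp_pos: [0.4871, 0.0848, 0.1333]
orientation: [2.483, 1.925, 0.0]
contact_force: [-0.8, -0.9, -0.4]
grip_width: 0.0228
```

```bash
python3 st.py
```

```text
{'clock': 5.85, 'tcp_pos': [0.4871, 0.0848, 0.1333], 'orientation': [2.4828, 1.9249, 0.0001], 'contact_force': [-0.8198, -0.913, -0.4408], 'moment': [-0.0176, 0.0301, 0.0198], 'grip_width': 0.0228}
```

Call:
arm_command:
  increments:
    - [[0.001, 0, 0], [0, 0, 0], 0]
    - [[0.0015, 0, 0], [0, 0, 0], 0]
    - [[0.0015, 0, 0], [0, 0, 0], 0]

```text
clock: 6.15
tcp_pos: [0.4886, 0.0848, 0.1333]
orientation: [2.483, 1.925, 0.0]
contact_force: [-0.1, -0.5, -1.1]
grip_width: 0.0232
```

```bash
python3 st.py
```

```text
{'clock': 6.15, 'tcp_pos': [0.4886, 0.0848, 0.1333], 'orientation': [2.4829, 1.9248, 0.0001], 'contact_force': [-0.1474, -0.464, -1.0749], 'moment': [-0.0252, -0.0178, 0.0247], 'grip_width': 0.0232}
```

Call:
arm_command:
  increments:
    - [[0.001, 0, 0], [0, 0, 0], 0]
    - [[0.0015, 0, 0], [0, 0, 0], 0]
    - [[0.0015, 0, 0], [0, 0, 0], 0]

```text
clock: 6.45
tcp_pos: [0.4901, 0.0848, 0.1333]
orientation: [2.483, 1.925, 0.0]
contact_force: [-0.2, -1.0, -2.7]
grip_width: 0.0227
```

```bash
python3 st.py
```

```text
{'clock': 6.45, 'tcp_pos': [0.4901, 0.0848, 0.1333], 'orientation': [2.4828, 1.9249, 0.0001], 'contact_force': [-0.1657, -0.9513, -2.7061], 'moment': [0.004, -0.0181, -0.011], 'grip_width': 0.0227}
```

Call:
arm_command:
  increments:
    - [[0.001, 0, 0], [0, 0, 0], 0]
    - [[0.0015, 0, 0], [0, 0, 0], 0]
    - [[0.0015, 0, 0], [0, 0, 0], 0]

```text
clock: 6.75
tcp_pos: [0.4916, 0.0848, 0.1333]
orientation: [2.483, 1.925, 0.0]
contact_force: [-0.6, 0.2, -1.0]
grip_width: 0.0229
```

```bash
python3 st.py
```

```text
{'clock': 6.75, 'tcp_pos': [0.4916, 0.0848, 0.1333], 'orientation': [2.4828, 1.9249, 0.0001], 'contact_force': [-0.5748, 0.2446, -0.9591], 'moment': [-0.0477, 0.0078, 0.0595], 'grip_width': 0.0229}
```

Call:
arm_command:
  increments:
    - [[0.001, 0, 0], [0, 0, 0], 0]
    - [[0.0015, 0, 0], [0, 0, 0], 0]
    - [[0.0015, 0, 0], [0, 0, 0], 0]

```text
clock: 7.05
tcp_pos: [0.4929, 0.0848, 0.1333]
orientation: [-2.483, -1.925, 0.0]
contact_force: [-0.3, 0.0, -0.5]
grip_width: 0.0227
```

```bash
python3 st.py
```

```text
{'clock': 7.05, 'tcp_pos': [0.4929, 0.0848, 0.1333], 'orientation': [-2.4827, -1.9247, 0.0004], 'contact_force': [-0.3116, 0.0006, -0.5044], 'moment': [-0.0107, 0.1162, 0.0033], 'grip_width': 0.0227}
```

Call:
arm_command:
  increments:
    - [[0.001, 0, 0], [0, 0, 0], 0]
    - [[0.001, 0, 0], [0, 0, 0], 0]
    - [[0.001, 0, 0], [0, 0, 0], 0]

```text
clock: 7.35
tcp_pos: [0.4937, 0.0847, 0.1332]
orientation: [-2.483, -1.925, 0.001]
contact_force: [-1.1, -0.4, -0.5]
grip_width: 0.0228
```

```bash
python3 st.py
```

```text
{'clock': 7.35, 'tcp_pos': [0.4937, 0.0847, 0.1332], 'orientation': [-2.4826, -1.9247, 0.0008], 'contact_force': [-1.0985, -0.3894, -0.4784], 'moment': [0.0216, 0.347, 0.0105], 'grip_width': 0.0228}
```

Call:
arm_command:
  increments:
    - [[0.001, 0, 0], [0, 0, 0], 0]
    - [[0.0015, 0, 0], [0, 0, 0], 0]
    - [[0.0015, 0, 0], [0, 0, 0], 0]
    - [[0.0015, 0, 0], [0, 0, 0], 0]

```text
clock: 7.75
tcp_pos: [0.4952, 0.0847, 0.1332]
orientation: [-2.483, -1.925, 0.001]
contact_force: [-2.4, -0.2, -0.3]
grip_width: 0.0229
```

```bash
python3 st.py
```

```text
{'clock': 7.75, 'tcp_pos': [0.4952, 0.0847, 0.1332], 'orientation': [-2.4826, -1.9246, 0.001], 'contact_force': [-2.399, -0.1927, -0.2752], 'moment': [-0.0216, 0.7526, 0.0491], 'grip_width': 0.0229}
```

Call:
arm_command:
  increments:
    - [[0.0005, 0, 0], [0, 0, 0], 0]
    - [[0.0005, 0, 0], [0, 0, 0], 0]
    - [[0.0005, 0, 0], [0, 0, 0], 0]

```text
clock: 8.05
tcp_pos: [0.4957, 0.0847, 0.1332]
orientation: [-2.483, -1.925, 0.001]
contact_force: [-2.8, -0.6, 0.0]
grip_width: 0.0229
```

```bash
python3 st.py
```

```text
{'clock': 8.05, 'tcp_pos': [0.4957, 0.0847, 0.1332], 'orientation': [-2.4826, -1.9247, 0.0009], 'contact_force': [-2.8119, -0.5843, 0.0194], 'moment': [-0.0944, 0.9458, 0.0519], 'grip_width': 0.0229}
```

Red is touched at about 3 N. The moment extrapolates to a contact at TCP x = 0.4924. I'll back off and go to yellow.

Call:
arm_command:
  increments:
    - [[-0.008, 0, 0], [0, 0, 0], 0]
    - [[-0.018, 0, 0], [0, 0, 0], 0]
    - [[-0.02, -0.02, 0], [0, 0, 0], 0]
    - [[-0.02, -0.05, 0], [0, 0, 0], 0]
    - [[-0.02, -0.075, 0], [0, 0, 0], 0]
    - [[-0.02, -0.084, 0], [0, 0, 0], 0]
    - [[-0.015, -0.084, 0], [0, 0, 0], 0]
    - [[-0.011, -0.084, 0], [0, 0, 0], 0]
    - [[-0.01, -0.084, 0], [0, 0, 0], 0]
    - [[-0.01, -0.084, 0], [0, 0, 0], 0]

```text
clock: 9.05
tcp_pos: [0.4864, 0.002, 0.1333]
orientation: [-2.481, -1.927, -0.001]
contact_force: [0.1, -0.4, -1.2]
grip_width: 0.0228
```

```bash
python3 st.py
```

```text
{'clock': 9.05, 'tcp_pos': [0.4864, 0.002, 0.1333], 'orientation': [-2.4809, -1.9271, -0.0006], 'contact_force': [0.1156, -0.4286, -1.2154], 'moment': [-0.002, 0.0185, -0.0271], 'grip_width': 0.0228}
```

Call:
arm_command:
  increments:
    - [[0.001, 0, 0], [0, 0, 0], 0]
    - [[0.002, 0, 0], [0, 0, 0], 0]
    - [[0.003, 0, 0], [0, 0, 0], 0]
    - [[0.003, 0, 0], [0, 0, 0], 0]
    - [[0.003, 0, 0], [0, 0, 0], 0]

```text
clock: 9.55
tcp_pos: [0.489, 0.0007, 0.1333]
orientation: [-2.483, -1.925, 0.0]
contact_force: [-0.2, -0.2, -1.3]
grip_width: 0.0229
```

```bash
python3 st.py
```

```text
{'clock': 9.55, 'tcp_pos': [0.489, 0.0007, 0.1333], 'orientation': [-2.4829, -1.9248, 0.0], 'contact_force': [-0.2189, -0.1845, -1.3209], 'moment': [-0.0175, -0.0024, 0.0487], 'grip_width': 0.0229}
```

Call:
arm_command:
  increments:
    - [[0.001, 0, 0], [0, 0, 0], 0]
    - [[0.0015, 0, 0], [0, 0, 0], 0]
    - [[0.0015, 0, 0], [0, 0, 0], 0]
    - [[0.0015, 0, 0], [0, 0, 0], 0]

```text
clock: 9.95
tcp_pos: [0.4903, 0.0007, 0.1332]
orientation: [-2.483, -1.925, 0.001]
contact_force: [-0.7, -0.9, -1.3]
grip_width: 0.0235
```

```bash
python3 st.py
```

```text
{'clock': 9.95, 'tcp_pos': [0.4903, 0.0007, 0.1332], 'orientation': [-2.4827, -1.9247, 0.0006], 'contact_force': [-0.6962, -0.8756, -1.2891], 'moment': [-0.0958, 0.2752, -0.0468], 'grip_width': 0.0235}
```

Call:
arm_command:
  increments:
    - [[0.001, 0, 0], [0, 0, 0], 0]
    - [[0.002, 0, 0], [0, 0, 0], 0]
    - [[0.002, 0, 0], [0, 0, 0], 0]
    - [[0.002, 0, 0], [0, 0, 0], 0]

```text
clock: 10.35
tcp_pos: [0.492, 0.0006, 0.1332]
orientation: [-2.482, -1.925, 0.001]
contact_force: [-2.9, 0.3, -0.2]
grip_width: 0.0224
```

```bash
python3 st.py
```

```text
{'clock': 10.35, 'tcp_pos': [0.492, 0.0006, 0.1332], 'orientation': [-2.4825, -1.9245, 0.0014], 'contact_force': [-2.9447, 0.344, -0.2315], 'moment': [-0.2166, 0.824, -0.0071], 'grip_width': 0.0224}
```

Yellow is touched at about 2.8 N, with contact at TCP x = 0.4892, so yaw is -0.038. I'll go round the front-left corner to green.

Call:
arm_command:
  increments:
    - [[-0.008, 0, 0], [0, 0, 0], 0]
    - [[-0.018, 0, 0], [0, 0, 0], 0]
    - [[-0.02, 0.03, 0], [0, 0, 0], 0]
    - [[-0.02, 0.07, 0], [0, 0, 0], 0]
    - [[-0.02, 0.11, 0], [0, 0, 0], 0]
    - [[-0.02, 0.14, 0], [0, 0, 0], 0]
    - [[-0.015, 0.15, 0], [0, 0, 0], 0]
    - [[0.02, 0.15, 0], [0, 0, 0], 0]
    - [[0.05, 0.15, 0], [0, 0, 0], 0]
    - [[0.068, 0.15, 0], [0, 0, 0], 0]

```text
clock: 11.35
tcp_pos: [0.5628, 0.15, 0.1337]
orientation: [2.482, 1.923, 0.003]
contact_force: [-0.7, 1.0, -1.4]
grip_width: 0.0229
```

Call:
arm_command:
  increments:
    - [[0, -0.003, 0], [0, 0, 0], 0]
    - [[0, -0.007, 0], [0, 0, 0], 0]
    - [[0, -0.01, 0], [0, 0, 0], 0]
    - [[0, -0.012, 0], [0, 0, 0], 0]
    - [[0, -0.012, 0], [0, 0, 0], 0]
    - [[0, -0.012, 0], [0, 0, 0], 0]

```text
clock: 11.95
tcp_pos: [0.5602, 0.1389, 0.1335]
orientation: [-2.483, -1.925, -0.0]
contact_force: [0.4, -0.3, -2.2]
grip_width: 0.0228
```

```bash
python3 st.py
```

```text
{'clock': 11.95, 'tcp_pos': [0.5602, 0.1389, 0.1335], 'orientation': [-2.4825, -1.925, -0.0003], 'contact_force': [0.3675, -0.2625, -2.2216], 'moment': [0.0539, 0.0104, -0.0], 'grip_width': 0.0228}
```

Call:
arm_command:
  increments:
    - [[0, -0.001, 0], [0, 0, 0], 0]
    - [[0, -0.002, 0], [0, 0, 0], 0]
    - [[0, -0.003, 0], [0, 0, 0], 0]
    - [[0, -0.004, 0], [0, 0, 0], 0]
    - [[0, -0.004, 0], [0, 0, 0], 0]
    - [[0, -0.005, 0], [0, 0, 0], 0]
    - [[0, -0.005, 0], [0, 0, 0], 0]
    - [[0, -0.005, 0], [0, 0, 0], 0]

```text
clock: 12.75
tcp_pos: [0.5605, 0.1338, 0.1333]
orientation: [-2.483, -1.925, 0.0]
contact_force: [-0.7, -0.7, -2.1]
grip_width: 0.0232
```

```bash
python3 st.py
```

```text
{'clock': 12.75, 'tcp_pos': [0.5605, 0.1338, 0.1333], 'orientation': [-2.4828, -1.9248, 0.0], 'contact_force': [-0.6894, -0.7354, -2.0516], 'moment': [-0.0193, 0.0091, -0.0039], 'grip_width': 0.0232}
```

Call:
arm_command:
  increments:
    - [[0, -0.001, 0], [0, 0, 0], 0]
    - [[0, -0.002, 0], [0, 0, 0], 0]
    - [[0, -0.002, 0], [0, 0, 0], 0]
    - [[0, -0.002, 0], [0, 0, 0], 0]

```text
clock: 13.15
tcp_pos: [0.5605, 0.1317, 0.1333]
orientation: [-2.483, -1.925, -0.0]
contact_force: [0.3, -0.3, -1.1]
grip_width: 0.0231
```

Call:
arm_command:
  increments:
    - [[0, -0.001, 0], [0, 0, 0], 0]
    - [[0, -0.002, 0], [0, 0, 0], 0]
    - [[0, -0.002, 0], [0, 0, 0], 0]
    - [[0, -0.002, 0], [0, 0, 0], 0]

```text
clock: 13.55
tcp_pos: [0.5605, 0.1297, 0.1333]
orientation: [-2.483, -1.925, -0.0]
contact_force: [-0.3, -0.3, -0.6]
grip_width: 0.0226
```

```bash
python3 st.py
```

```text
{'clock': 13.55, 'tcp_pos': [0.5605, 0.1297, 0.1333], 'orientation': [-2.4829, -1.9247, -0.0], 'contact_force': [-0.2586, -0.3022, -0.596], 'moment': [0.0319, -0.0295, -0.0334], 'grip_width': 0.0226}
```

Call:
arm_command:
  increments:
    - [[0, -0.001, 0], [0, 0, 0], 0]
    - [[0, -0.0015, 0], [0, 0, 0], 0]
    - [[0, -0.0015, 0], [0, 0, 0], 0]
    - [[0, -0.0015, 0], [0, 0, 0], 0]

```text
clock: 13.95
tcp_pos: [0.5605, 0.1282, 0.1333]
orientation: [-2.483, -1.925, -0.0]
contact_force: [0.0, 0.6, -1.4]
grip_width: 0.0231
```

```bash
python3 st.py
```

```text
{'clock': 13.95, 'tcp_pos': [0.5605, 0.1282, 0.1333], 'orientation': [-2.4828, -1.9248, -0.0], 'contact_force': [0.0394, 0.6211, -1.3986], 'moment': [0.0394, 0.0001, 0.0427], 'grip_width': 0.0231}
```

Call:
arm_command:
  increments:
    - [[0, -0.001, 0], [0, 0, 0], 0]
    - [[0, -0.0015, 0], [0, 0, 0], 0]
    - [[0, -0.0015, 0], [0, 0, 0], 0]
    - [[0, -0.0015, 0], [0, 0, 0], 0]

```text
clock: 14.35
tcp_pos: [0.5605, 0.1267, 0.1333]
orientation: [-2.483, -1.925, -0.0]
contact_force: [0.5, 0.2, -1.6]
grip_width: 0.0228
```

```bash
python3 st.py
```

```text
{'clock': 14.35, 'tcp_pos': [0.5605, 0.1267, 0.1333], 'orientation': [-2.4829, -1.9248, -0.0], 'contact_force': [0.5101, 0.2183, -1.622], 'moment': [0.0706, 0.0374, 0.0146], 'grip_width': 0.0228}
```

Call:
arm_command:
  increments:
    - [[0, -0.001, 0], [0, 0, 0], 0]
    - [[0, -0.0015, 0], [0, 0, 0], 0]
    - [[0, -0.0015, 0], [0, 0, 0], 0]
    - [[0, -0.0015, 0], [0, 0, 0], 0]

```text
clock: 14.75
tcp_pos: [0.5605, 0.1253, 0.1333]
orientation: [-2.483, -1.925, 0.0]
contact_force: [0.0, -0.2, -1.8]
grip_width: 0.0229
```

```bash
python3 st.py
```

```text
{'clock': 14.75, 'tcp_pos': [0.5605, 0.1253, 0.1333], 'orientation': [-2.4828, -1.9248, 0.0], 'contact_force': [0.0219, -0.2361, -1.7976], 'moment': [-0.0305, -0.013, 0.0196], 'grip_width': 0.0229}
```

Call:
arm_command:
  increments:
    - [[0, -0.001, 0], [0, 0, 0], 0]
    - [[0, -0.0015, 0], [0, 0, 0], 0]
    - [[0, -0.0015, 0], [0, 0, 0], 0]
    - [[0, -0.0015, 0], [0, 0, 0], 0]

```text
clock: 15.15
tcp_pos: [0.5604, 0.124, 0.1333]
orientation: [-2.482, -1.925, -0.0]
contact_force: [0.1, 1.0, -1.2]
grip_width: 0.0228
```

```bash
python3 st.py
```

```text
{'clock': 15.15, 'tcp_pos': [0.5604, 0.124, 0.1333], 'orientation': [-2.4825, -1.9249, -0.0002], 'contact_force': [0.1485, 1.0336, -1.2159], 'moment': [0.2702, 0.0009, 0.0337], 'grip_width': 0.0228}
```

Call:
arm_command:
  increments:
    - [[0, -0.001, 0], [0, 0, 0], 0]
    - [[0, -0.002, 0], [0, 0, 0], 0]
    - [[0, -0.002, 0], [0, 0, 0], 0]
    - [[0, -0.002, 0], [0, 0, 0], 0]

```text
clock: 15.55
tcp_pos: [0.5604, 0.1223, 0.1333]
orientation: [-2.482, -1.925, -0.001]
contact_force: [-0.3, 3.8, -0.9]
grip_width: 0.0228
```

```bash
python3 st.py
```

```text
{'clock': 15.55, 'tcp_pos': [0.5604, 0.1223, 0.1333], 'orientation': [-2.4821, -1.9251, -0.0006], 'contact_force': [-0.3426, 3.8355, -0.8612], 'moment': [0.8531, 0.0915, 0.0309], 'grip_width': 0.0228}
```

Green is touched at about 3 N, with contact at TCP y = 0.1248. The well then comes out at TCP (0.5876, 0.0097). I'll back off, rise and go above it.

Call:
arm_command:
  increments:
    - [[0, 0.008, 0], [0, 0, 0], 0]
    - [[0, 0.02, 0], [0, 0, 0], 0]
    - [[0, 0.025, 0], [0, 0, 0], 0]
    - [[0, 0.025, 0.025], [0, 0, 0], 0]
    - [[0, 0.025, 0.05], [0, 0, 0], 0]
    - [[0, 0.025, 0.06], [0, 0, 0], 0]
    - [[0.005, 0, 0.06], [0, 0, 0], 0]
    - [[0.015, -0.04, 0.06], [0, 0, 0], 0]
    - [[0.022, -0.08, 0.06], [0, 0, 0], 0]
    - [[0.027, -0.11, 0.06], [0, 0, 0], 0]

```text
clock: 16.55
tcp_pos: [0.5875, 0.0089, 0.1929]
orientation: [2.484, 1.922, -0.002]
contact_force: [0.3, 0.2, -1.8]
grip_width: 0.023
```

Call:
arm_command:
  increments:
    - [[0, -0.002, 0], [0, 0, 0], 0]
    - [[0, -0.0025, 0], [0, 0, 0], 0]
    - [[0, -0.0025, 0], [0, 0, 0], 0]
    - [[0, -0.0025, 0], [0, 0, 0], 0]
    - [[0, -0.0025, 0], [0, 0, 0], 0]

```text
clock: 17.05
tcp_pos: [0.5874, 0.0107, 0.1932]
orientation: [-2.48, -1.927, -0.0]
contact_force: [0.3, -0.8, -2.4]
grip_width: 0.0233
```

```bash
python3 st.py; python3 - <<'E'
from h import *
from bench import r
m=r.camera_model("wrist");im=r.grab_frame("wrist");s=r.grab_frame("scene");np.save("w6.npy",m,allow_pickle=True)
cv2.imwrite("pics/w6.png",np.hstack([im[100:400,130:530],cv2.resize(s[140:240,300:400],(300,300),interpolation=cv2.INTER_CUBIC)]))
E
```

```text
{'clock': 17.05, 'tcp_pos': [0.5874, 0.0107, 0.1932], 'orientation': [-2.4804, -1.9273, -0.0001], 'contact_force': [0.2807, -0.8499, -2.4079], 'moment': [0.0022, 0.0297, 0.0485], 'grip_width': 0.0233}
```

View pics/w6.png

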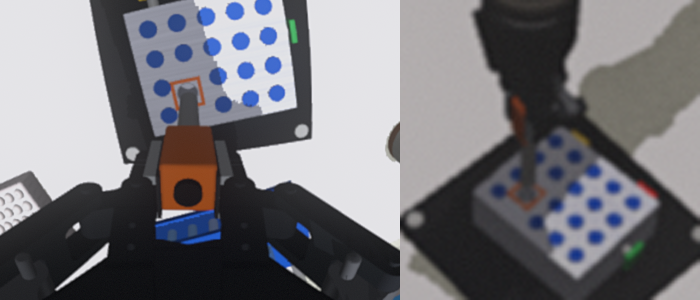

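Both views show the rod tip over the orange frame, at (187,90) in the wrist crop and (525,190) in the scene crop. Next I'll descend to just above the mouth and settle.

Call:
arm_command:
  increments:
    - [[0, 0, -0.005], [0, 0, 0], 0]
    - [[0, 0, -0.01], [0, 0, 0], 0]
    - [[0, 0, -0.014], [0, 0, 0], 0]
    - [[0, 0, -0.014], [0, 0, 0], 0]
    - [[0, 0, -0.014], [0, 0, 0], 0]
    - [[0, 0, -0.014], [0, 0, 0], 0]

```text
clock: 17.75
tcp_pos: [0.5876, 0.0092, 0.1794]
orientation: [2.483, 1.925, 0.0]
contact_force: [0.4, -0.1, -1.2]
grip_width: 0.0228
```

```bash
python3 st.py
```

```text
{'clock': 17.75, 'tcp_pos': [0.5876, 0.0092, 0.1794], 'orientation': [2.4829, 1.9246, 0.0003], 'contact_force': [0.4419, -0.1445, -1.1562], 'moment': [-0.0177, -0.0217, 0.0111], 'grip_width': 0.0228}
```

Call:
arm_command:
  increments:
    - [[0, 0.0005, -0.001], [0, 0, 0], 0]
    - [[0, 0.0005, -0.0025], [0, 0, 0], 0]
    - [[0, 0.0005, -0.004], [0, 0, 0], 0]
    - [[0, 0.0005, -0.0055], [0, 0, 0], 0]
    - [[0, 0.0005, -0.007], [0, 0, 0], 0]
    - [[0, 0.0005, -0.008], [0, 0, 0], 0]
    - [[0, 0.0005, -0.008], [0, 0, 0], 0]

```text
clock: 18.45
tcp_pos: [0.5874, 0.0097, 0.1711]
orientation: [-2.483, -1.925, 0.0]
contact_force: [0.4, -0.4, -1.0]
grip_width: 0.0228
```

```bash
python3 st.py
```

```text
{'clock': 18.45, 'tcp_pos': [0.5874, 0.0097, 0.1711], 'orientation': [-2.4828, -1.9246, 0.0004], 'contact_force': [0.3787, -0.3965, -0.9685], 'moment': [0.0186, -0.0363, 0.0184], 'grip_width': 0.0228}
```

Tip is about 2.5 mm below the mouth with no force. I'll continue gently.

Call:
arm_command:
  increments:
    - [[0, 0, -0.0015], [0, 0, 0], 0]
    - [[0, 0, -0.003], [0, 0, 0], 0]
    - [[0, 0, -0.0045], [0, 0, 0], 0]
    - [[0, 0, -0.006], [0, 0, 0], 0]
    - [[0, 0, -0.0075], [0, 0, 0], 0]
    - [[0, 0, -0.008], [0, 0, 0], 0]
    - [[0, 0, -0.008], [0, 0, 0], 0]

```text
clock: 19.15
tcp_pos: [0.5874, 0.0098, 0.1632]
orientation: [-2.483, -1.925, 0.0]
contact_force: [-0.1, 0.5, -1.8]
grip_width: 0.023
```

```bash
python3 st.py
```

```text
{'clock': 19.15, 'tcp_pos': [0.5874, 0.0098, 0.1632], 'orientation': [-2.4828, -1.9248, 0.0002], 'contact_force': [-0.0634, 0.457, -1.8058], 'moment': [-0.047, 0.0122, 0.0168], 'grip_width': 0.023}
```

Call:
arm_command:
  increments:
    - [[0, 0, -0.002], [0, 0, 0], 0]
    - [[0, 0, -0.004], [0, 0, 0], 0]
    - [[0, 0, -0.006], [0, 0, 0], 0]
    - [[0, 0, -0.008], [0, 0, 0], 0]
    - [[0, 0, -0.01], [0, 0, 0], 0]
    - [[0, 0, -0.012], [0, 0, 0], 0]
    - [[0, 0, -0.014], [0, 0, 0], 0]
    - [[0, 0, -0.015], [0, 0, 0], 0]
    - [[0, 0, -0.015], [0, 0, 0], 0]

```text
clock: 20.05
tcp_pos: [0.5874, 0.0098, 0.1481]
orientation: [-2.483, -1.925, 0.0]
contact_force: [-0.0, 0.2, -0.9]
grip_width: 0.0227
```

```bash
python3 st.py
```

```text
{'clock': 20.05, 'tcp_pos': [0.5874, 0.0098, 0.1481], 'orientation': [-2.4827, -1.9248, 0.0004], 'contact_force': [-0.03, 0.1775, -0.8729], 'moment': [-0.0144, -0.0208, -0.0184], 'grip_width': 0.0227}
```

Call:
arm_command:
  increments:
    - [[0, 0, -0.002], [0, 0, 0], 0]
    - [[0, 0, -0.004], [0, 0, 0], 0]
    - [[0, 0, -0.006], [0, 0, 0], 0]
    - [[0, 0, -0.008], [0, 0, 0], 0]
    - [[0, 0, -0.01], [0, 0, 0], 0]
    - [[0, 0, -0.012], [0, 0, 0], 0]
    - [[0, 0, -0.014], [0, 0, 0], 0]
    - [[0, 0, -0.016], [0, 0, 0], 0]
    - [[0, 0, -0.017], [0, 0, 0], 0]
    - [[0, 0, -0.017], [0, 0, 0], 0]

```text
clock: 21.05
tcp_pos: [0.5874, 0.0098, 0.1311]
orientation: [-2.483, -1.925, 0.0]
contact_force: [0.3, 0.1, -1.4]
grip_width: 0.0227
```

```bash
python3 st.py
```

```text
{'clock': 21.05, 'tcp_pos': [0.5874, 0.0098, 0.1311], 'orientation': [-2.4827, -1.9247, 0.0004], 'contact_force': [0.3105, 0.1077, -1.4371], 'moment': [-0.0021, -0.0237, -0.0115], 'grip_width': 0.0227}
```

Call:
arm_command:
  increments:
    - [[0, 0, -0.0007], [0, 0, 0], 0]
    - [[0, 0, -0.0014], [0, 0, 0], 0]
    - [[0, 0, -0.0018], [0, 0, 0], 0]
    - [[0, 0, -0.0018], [0, 0, 0], 0]

```text
clock: 21.45
tcp_pos: [0.5875, 0.0097, 0.1295]
orientation: [-2.483, -1.925, 0.0]
contact_force: [0.9, 0.1, -0.8]
grip_width: 0.0231
```

```bash
python3 st.py
```

```text
{'clock': 21.45, 'tcp_pos': [0.5875, 0.0097, 0.1295], 'orientation': [-2.4828, -1.9248, 0.0], 'contact_force': [0.9277, 0.1284, -0.7731], 'moment': [-0.0009, -0.0397, 0.0503], 'grip_width': 0.0231}
```

Call:
arm_command:
  increments:
    - [[0, 0, -0.0004], [0, 0, 0], 0]
    - [[0, 0, -0.0008], [0, 0, 0], 0]
    - [[0, 0, -0.0008], [0, 0, 0], 0]

```text
clock: 21.75
tcp_pos: [0.5875, 0.0098, 0.1287]
orientation: [2.483, 1.925, 0.0]
contact_force: [0.2, -1.0, -1.4]
grip_width: 0.0232
```

```bash
python3 st.py
```

```text
{'clock': 21.75, 'tcp_pos': [0.5875, 0.0098, 0.1287], 'orientation': [2.4828, 1.9249, 0.0001], 'contact_force': [0.2193, -0.9926, -1.3543], 'moment': [0.0285, 0.0297, 0.0172], 'grip_width': 0.0232}
```

Call:
arm_command:
  increments:
    - [[0, 0, -0.0004], [0, 0, 0], 0]
    - [[0, 0, -0.0007], [0, 0, 0], 0]
    - [[0, 0, -0.0007], [0, 0, 0], 0]

```text
clock: 22.05
tcp_pos: [0.5877, 0.0097, 0.1285]
orientation: [2.483, 1.925, 0.001]
contact_force: [-1.6, -0.1, 5.0]
grip_width: 0.0227
```

```bash
python3 st.py
```

```text
{'clock': 22.05, 'tcp_pos': [0.5877, 0.0097, 0.1285], 'orientation': [2.4828, 1.9247, 0.0006], 'contact_force': [-1.6201, -0.0584, 4.9798], 'moment': [-0.0375, 0.4144, -0.0253], 'grip_width': 0.0227}
```

The floor is found at TCP z = 0.1285, as expected, with about 5 N. I'll relieve it slightly, open, and rise.

Call:
arm_command:
  increments:
    - [[0, 0, 0.0004], [0, 0, 0], 0]
    - [[0, 0, 0.0004], [0, 0, 0], 0]
    - [[0, 0, 0.0004], [0, 0, 0], 65]
    - [[0, 0, 0.0004], [0, 0, 0], 65]
    - [[0, 0, 0.0004], [0, 0, 0], 65]
    - [[0, 0, 0.0004], [0, 0, 0], 65]
    - [[0, 0, 0.0004], [0, 0, 0], 65]
    - [[0, 0, 0.0004], [0, 0, 0], 65]
  newtons: 20

```text
clock: 22.85
tcp_pos: [0.5875, 0.0097, 0.1283]
orientation: [-2.483, -1.925, 0.0]
contact_force: [-0.6, -0.5, -0.1]
grip_width: 0.0555
```

```bash
python3 st.py
```

```text
{'clock': 22.85, 'tcp_pos': [0.5875, 0.0097, 0.1283], 'orientation': [-2.4828, -1.9249, 0.0001], 'contact_force': [-0.5645, -0.5198, -0.1382], 'moment': [0.0097, -0.0517, -0.0504], 'grip_width': 0.0555}
```

Call:
arm_command:
  increments:
    - [[0, 0, 0.01], [0, 0, 0], 65]
    - [[0, 0, 0.03], [0, 0, 0], 65]
    - [[0, 0, 0.055], [0, 0, 0], 65]
    - [[0, 0, 0.085], [0, 0, 0], 65]
    - [[0, 0, 0.12], [0, 0, 0], 65]
    - [[0, 0, 0.14], [0, 0, 0], 65]
    - [[0, 0, 0.14], [0, 0, 0], 65]
    - [[0, 0, 0.14], [0, 0, 0], 65]

```text
clock: 23.65
tcp_pos: [0.5874, 0.0098, 0.269]
orientation: [2.483, 1.925, 0.001]
contact_force: [-0.7, -0.3, -0.7]
grip_width: 0.0555
```

```bash
python3 st.py; python3 - <<'E'
from h import *
from bench import r
m=r.camera_model("wrist");im=r.grab_frame("wrist");s=r.grab_frame("scene")
cv2.imwrite("pics/w7.png",np.hstack([im[100:400,130:530],cv2.resize(s[140:240,300:400],(300,300),interpolation=cv2.INTER_CUBIC)]))
E
```

```text
{'clock': 23.65, 'tcp_pos': [0.5874, 0.0098, 0.269], 'orientation': [2.4826, 1.9247, 0.0015], 'contact_force': [-0.6521, -0.3154, -0.7104], 'moment': [-0.0047, 0.0471, -0.0228], 'grip_width': 0.0555}
```

View pics/w7.png

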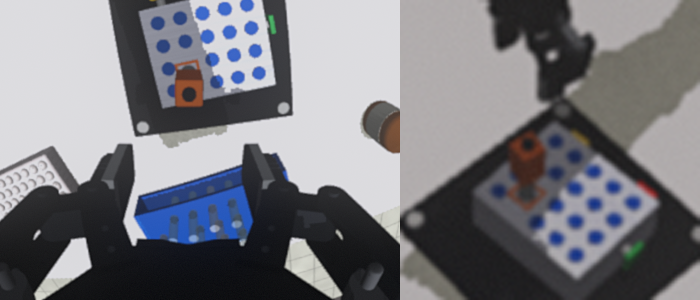

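The probe stands in the framed well, with its handle at (188,88) in the wrist crop and (527,158) in the scene crop. The gripper is clear of it.

```bash
python3 -c "
from bench import r
print(r.hand_in())"
```

```text
the job is handed in; nothing more can be done
None
```

The probe is fully home in the block's open well and released. I handed the job in at about 24 s of the 66 s allowed.

- **Touch-offs:** I pressed red, yellow and green in that order, at about 3 N each. The force readings are noisy by up to about 1 N, so I set the depth mainly from the moment reading. By TCP travel since contact, no pad was pushed in more than about 3.5 mm. Each press lasted about a second of simulated time because I read the force in small steps.
- **Block location:** the touches gave a block yaw of -0.038 rad and put the well at TCP (0.5876, 0.0097). The camera had put the same well 3 to 5 mm nearer the robot; I used the touch result.
- **Insertion:** the probe went down without any noticeable force until it met the floor at TCP z 0.1285, within 0.2 mm of the height I expected. The floor contact read about 5 N. I backed off slightly before opening the gripper.
- **Last checks:** the wrist and scene pictures show the probe upright in the orange-framed well with the gripper clear above it, and the force had fallen to the noise level. No check failed. I did not look at the bystanders again individually, but the arm never came near them.

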